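Change over the rock plugs in the porosimeter and zero its dial

TASK

Swing the porosimeter's flat cover right round on its pivot screw so that the port is clear, take out the measured thick plug and leave it in the small square tray, and only then put all the slim plugs that wait on the cork mat into the chamber. When they are all inside, swing the cover fully shut again, and after that turn the zero knob until its pointer stands on the raised zero mark. Leave the other thick plug on the cork mat where it is, and do not disturb the tape roll or the screwdriver.

Things in the scene. Friction and masses are not known exactly. Their poses are not given: they have to be found in the camera images.
- chamber (a point): centre of the chamber floor of the porosimeter, a fixed grey instrument (150 x 260 mm on plan, its top 64 mm above the bench). The chamber is an open-topped rectangular well, 100 mm along this point's x, 110 mm along its y, its floor 8 mm above the bench and 56 mm below the rim (the port). x points to the instrument's back, y to its dial end, z up
- cover (a joint): angle in rad of the flat steel cover plate (138 x 142 x 4 mm, lying just on top of the housing over the port) about its single vertical pivot screw: 0 = port fully covered, grows anticlockwise seen from above, stops at 0 and 1.9; it stays where left (about 0.12 N m of friction). The port is wholly clear from about 1.5 on
- cover_pivot (a point): axis of the cover's pivot screw, on the housing top at the corner of the port that is at the back and away from the dial: (+62, -67) mm in the x, y of the chamber point; same axes as the chamber point
- cover_peg (a point): grip point of the upright round peg handle on the cover, 16 mm diameter, standing 33 mm above the plate (bench height of the plate's top 69 mm, of this point 90 mm, of the peg's top 101 mm), 167 mm from the pivot axis. It is at (-118, +118) mm from the pivot in the instrument's x, y when the cover is closed, and moves on a circle about the pivot
- zero_knob (a joint): angle in rad of the dial's pointer, which is fixed to the black zero knob: 0 = pointer on the raised zero mark at the dial's front edge, positive is anticlockwise seen from above (so a positive reading is taken back by turning clockwise); stops at -0.6 and 2.6; stays where left (0.05 N m of friction)
- knob_grip (a point): on the axis of the round zero knob at the height to grip: knob 44 mm diameter, upright axis, its top 100 mm above the bench, this point 90 mm, the dial face 66 mm
- tray: small square fixed aluminium tray for measured plugs, 88 x 88 mm outside, walls and floor 4 mm thick, walls 20 mm high; origin at the centre of its underside (on the bench), x and y along its sides
- mat_board: fixed flat cork mat on which the slim plugs and one thick plug stand, 128 x 205 mm (long side along its y), 3 mm thick, no rim; origin at the centre of its underside
- old_plug_mid (a point): centre of the measured thick rock plug, 38 mm diameter, 38 mm long, standing in the closed chamber at the start; z along its axis
- thick_plug_mid (a point): centre of another thick rock plug, 38 mm diameter, 50 mm long, standing on the cork mat among the slim ones: not part of this batch, leave it alone
- plug_a_mid (a point): centre of a slim rock plug waiting on the cork mat, 25 mm diameter, 48 mm long, standing upright at the start; z along its axis (absent in some starts)
- plug_b_mid (a point): centre of a slim rock plug waiting on the cork mat, 25 mm diameter, 36 mm long, standing upright at the start; z along its axis (absent in some starts)
- plug_c_mid (a point): centre of a slim rock plug waiting on the cork mat, 25 mm diameter, 50 mm long, standing upright at the start; z along its axis (absent in some starts)
- plug_d_mid (a point): centre of a slim rock plug waiting on the cork mat, 25 mm diameter, 30 mm long, standing upright at the start; z along its axis (absent in some starts)
- tape_roll: roll of tape, 96 mm wide, 25 mm high, lying on the bench; origin at the centre of its underside; a bystander
- screwdriver_red: screwdriver with red handle, 196 mm long and 26 mm thick, lying on the bench; origin under its middle; a bystander
- balance: laboratory balance with a glass case about 0.3 m high, fixed on the bench behind the instrument; it fills x above 0.63 m for y from -0.12 to 0.12: keep the arm clear. A large grey cased unit of like height stands at x above 0.48 m, y above 0.32

How it is judged:
By the outcome, as a careful person would: the job done as asked, in the order asked, and still so for the second after the job is handed in, with the robot touching nothing.
Of plug_a, plug_b, plug_c, plug_d only 2 to 3 are there at a start; the rules pass over those that are not, and their reading is None.
At some moment in a run one of plug_b, plug_d may be knocked a few centimetres aside while the robot is not near it.
Once in a run the grip may slacken for a moment while it holds something.
It also fails if it takes over 208 s, if anything falls off the work surface, if the arm or the gripper's body presses on something with over 40 N, if the wrist force passes 120 N, or if a joint passes its speed limit or range.

ROBOT

A 6-joint arm with a two-finger parallel gripper is mounted at the origin on a cart in front of the work surface, level with it; the furniture and walls round the work are solid. World frame = base frame: x ahead of the robot, y to its left, z up, the work surface at z = 0. Lengths are in m, angles in rad, forces in N, time in s.
With the tool pointing down it reaches from about 0.375 to 0.975 m from the base axis. Payload 3.8 kg.
Tool frame: the origin (TCP) lies at the very end of the fingers, on their centre line; the grasp point (between the pads) lies 19 mm behind it; z points along the fingers, y is the line along which they close (so a half turn about z gives the same grasp; the last joint's range is limited). The gripper opens to 88 mm and grips with 3 to 60 N. Pads are 18 mm wide; open, the fingers measure 123 mm over their backs; the gripper's body (75 mm by 187 mm) begins 45 mm behind the grasp point.
Start: joints at [-1.303, 0.264, 1.604, -0, 1.274, -0.037], TCP at [0.203, -0.644, 0.239] pointing down, gripper open.
Joint ranges: [-2.63, 2.63], [-0.94, 2.18], [0.31, 2.57], [-1.31, 4.45], [0, 2.66], [-2.55, 2.55]. Speed limits (rad/s): [2.57, 2.57, 3.14, 3.14, 3.14, 3.14].

INTERFACE

Orientations are given as a unit quaternion [w, x, y, z].
In Python, from cell import robot gives the robot as it stands. Calls block until the motion is done:
- robot.movep(position, orientation): joint-space move of the TCP to a pose.
- robot.servo_line(position, frame=None, v=0.15): straight line of the TCP; frame=None keeps the orientation; v is the mean speed in m/s.
- robot.movej(angles): joint-space move.
- robot.grip(opening, newtons=None): finger opening in m; newtons is the grip in N (None keeps the last); returns when the fingers have stopped.
- robot.hold(seconds).
- robot.inverse_kinematics(position, orientation): joint angles nearest the present ones, or None.
- robot.state(): the state.
- robot.read_camera(name): name is "scene" or "top" or "wrist"; returns (picture, depth): 384x512x3 uint8, red, green, blue; 384x512 float32, m along the optical axis (not along the pixel's ray), 0 where there is no reading.
- robot.camera_model(name): a dict with "mtx" (3x3 intrinsics, pixels), "cam_to_world" (4x4, takes a point from camera to world coordinates); the wrist camera has in their place "mount" (4x4, takes a point from camera to tool coordinates, whose origin is the TCP and whose axes are the flange's). Camera axes: x right, y down, z forward; pixel columns grow to the right and rows downward; lengths in m; the calibration is good to about 2 mm. A picture is of the moment at which its call begins: read the wrist's pose just before it. camera_model takes no time and is no camera call.
A pose or a line that the arm cannot do raises robot.Unreachable and nothing moves.
- robot.job_done(): hands the job in; it is judged then, once.
The state is a dict: "time": time; "joint_pos": joint angles; "joint_velocities": joint speeds; "joint_torque": joint torques, N m; "ee_pos": TCP position; "tcp_rot": TCP orientation; "ft_force": force on the tool from outside, world axes, zero at the start; "moment": the same for the moment, N m; "gripper_width": finger opening in m; "finger_force": force on a finger pad.
Only numpy, scipy, OpenCV 4.12 (cv2) and the standard library are available. Lean on these libraries where they do the work, as an engineer would, in place of code of your own. Each camera call takes 0.05 s, during which the arm holds its last target. There are 200 camera calls.

## Working session

There is one attempt and no reset: what is moved stays moved. The work goes in short steps, each a Python script; the robot and the scene stay as the last script left them, time stands still between calls to the robot, and variables do not carry over. Pictures are saved under pics/ and viewed, at most 14 in all, crops included, and the job is handed in when it is done.

```bash
mkdir -p pics; ls; cat > h.py <<'E'
import numpy as np, cv2
from cell import robot
def snap(n,fn=None):
    st=robot.state(); im,d=robot.read_camera(n)
    if fn: cv2.imwrite('pics/'+fn,im[:,:,::-1])
    return im,d,st
def cloud(n,d,st=None):
    m=robot.camera_model(n); K=np.array(m['mtx'])
    v,u=np.mgrid[:d.shape[0],:d.shape[1]]
    P=np.stack([(u-K[0,2])/K[0,0]*d,(v-K[1,2])/K[1,1]*d,d,np.ones_like(d)],-1)
    T=np.array(m['cam_to_world'])
    return (P@T.T)[...,:3]
E
python3 - <<'E'
from h import *
print(robot.state())
for n in('top','scene'):
    im,d,st=snap(n,n+'0.png'); np.savez(n+'0.npz',im=im,d=d); m=robot.camera_model(n); print(n,m)
    P=cloud(n,d)
    print([ (u,v,P[v,u].round(3)) for u,v in((256,192),(100,300),(400,300))])
print(robot.camera_model('wrist'))
E
```

```text
pics
{'time': 0.0, 'joint_pos': array([-1.30288588e+00,  2.64738108e-01,  1.60533784e+00, -1.55301028e-05,
        1.27371298e+00, -3.69064714e-02]), 'joint_velocities': array([-0.00031717, -0.00179652, -0.00108006,  0.00098796, -0.00219261,
       -0.00131999]), 'joint_torque': array([-4.92341042e-04, -5.02105844e+01, -3.56867695e+01,  7.28591415e-02,
        2.92075553e-02, -1.72804748e-04]), 'ee_pos': array([ 0.20238374, -0.64321136,  0.23741768]), 'tcp_rot': array([-1.08996148e-03,  9.88407352e-01,  1.51821276e-01, -1.33927740e-04]), 'ft_force': array([-0.22445615,  0.98199346, -0.82505368]), 'moment': array([-0.0250095 , -0.0531658 , -0.00152902]), 'finger_force': 0.0, 'gripper_width': 0.08804497946514733}
top {'mtx': array([[450.45701718,   0.        , 252.13690105],
       [  0.        , 450.45701718, 196.98104306],
       [  0.        ,   0.        ,   1.        ]]), 'cam_to_world': array([[-0.00592042, -0.99793056,  0.06402769,  0.50170636],
       [-0.99991105,  0.00667313,  0.01154863, -0.01994122],
       [-0.01195199, -0.06395362, -0.9978813 ,  1.56583381],
       [ 0.  
[... 566 characters left out ...]
       ,  0.        ,  0.        ,  1.        ]])}
[(256, 192, array([ 0.668, -0.025,  0.055])), (100, 300, array([ 0.444,  0.503, -0.   ])), (400, 300, array([-0.048,  0.052,  0.256]))]
{'mtx': array([[311.39215524,   0.        , 251.5797453 ],
       [  0.        , 311.39215524, 190.09955924],
       [  0.        ,   0.        ,   1.        ]]), 'mount': array([[-4.52225970e-04, -9.55539921e-01, -2.94861415e-01,
         7.66714503e-02],
       [ 9.99999730e-01, -6.02802908e-04,  4.19778207e-04,
        -1.48156400e-03],
       [-5.78858153e-04, -2.94861146e-01,  9.55539936e-01,
        -1.45499807e-01],
       [ 0.00000000e+00,  0.00000000e+00,  0.00000000e+00,
         1.00000000e+00]])}
```

```bash
python3 - <<'E'
from h import *
im=np.load('top0.npz')['im'][:,:,::-1]
c=im[80:330,80:420]; cv2.imwrite('pics/top0z.png',cv2.resize(c,None,fx=2.3,fy=2.3,interpolation=cv2.INTER_CUBIC))
E
```

```text
(no output)
```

View pics/top0.png

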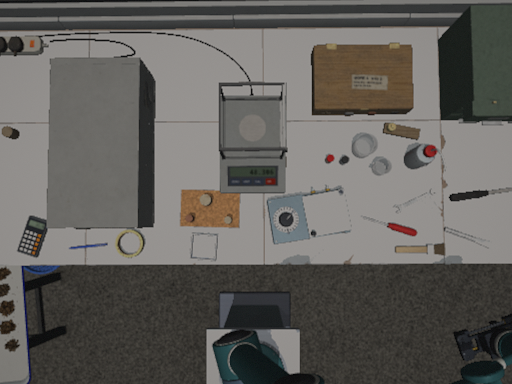

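View pics/scene0.png

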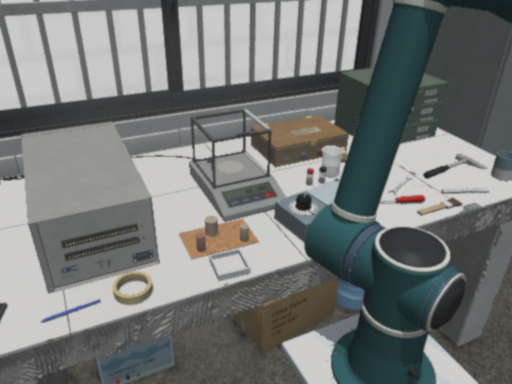

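The top view shows the mat around (210,208) with a thick plug at (206,199) and slim ones near (192,218) and (227,219). It also shows the tray at (204,246), the dial at (287,219), the cover at (325,213) and its peg near (313,233). I'll crop in closer.

```bash
python3 - <<'E'
from h import *
im=np.load('top0.npz')['im'][:,:,::-1]
c=im[175:270,170:365]; cv2.imwrite('pics/top0c.png',cv2.resize(c,None,fx=4,fy=4,interpolation=cv2.INTER_CUBIC))
P=cloud('top',np.load('top0.npz')['d'])
z=P[...,2]
def comps(mask,name):
    n,l,s,c=cv2.connectedComponentsWithStats(mask.astype(np.uint8))
    for i in range(1,n):
        if s[i,4]>8:
            q=P[l==i]; r=cv2.minAreaRect(q[:,:2].astype(np.float32)); print(name,s[i,4],q.mean(0).round(4),'zmax',q[:,2].max().round(4),[np.round(x,4) for x in r])
reg=np.zeros(z.shape,bool); reg[175:270,170:365]=1
comps(reg&(z>.02)&(z<.12)&(P[...,1]>.03)&(P[...,0]<.61),'plug')
comps(reg&(z>.05)&(z<.12)&(P[...,1]<.03)&(P[...,0]<.63),'inst')
comps(reg&(z>.085)&(z<.12)&(P[...,1]<.03)&(P[...,0]<.63),'knobs')
comps(reg&(z>.012)&(z<.03)&(P[...,1]>.03)&(P[...,0]<.52),'tray')
hsv=cv2.cvtColor(im,cv2.COLOR_BGR2HSV)
comps(reg&(hsv[...,1]>110)&(hsv[...,0]<25)&(P[...,1]>.03)&(P[...,0]<.63)&(z<.01),'mat')
E
```

```text
plug 108 [0.5925 0.1546 0.0521] zmax 0.0617 [array([0.5929, 0.1554]), array([0.0371, 0.0342]), np.float64(89.5129)]
plug 52 [0.5315 0.2091 0.0502] zmax 0.0599 [array([0.5313, 0.2096]), array([0.0239, 0.0219]), np.float64(3.2114)]
plug 46 [0.525 0.08  0.05 ] zmax 0.0566 [array([0.5253, 0.0808]), array([0.0239, 0.0202]), np.float64(89.5971)]
inst 3423 [ 0.5362 -0.1894  0.0693] zmax 0.1096 [array([ 0.5371, -0.1914]), array([0.1499, 0.2603]), np.float64(8.6711)]
knobs 150 [ 0.5253 -0.1139  0.1003] zmax 0.1092 [array([ 0.5251, -0.1143]), array([0.0425, 0.0424]), np.float64(89.6443)]
knobs 20 [ 0.4791 -0.2011  0.0998] zmax 0.1096 [array([ 0.4792, -0.2018]), array([0.0098, 0.0151]), np.float64(0.2702)]
tray 130 [0.4321 0.1661 0.02  ] zmax 0.0295 [array([0.4337, 0.1655]), array([0.0891, 0.0879]), np.float64(85.4768)]
mat 1716 [0.5624 0.1462 0.0035] zmax 0.01 [array([0.5641, 0.1461]), array([0.2016, 0.1232]), np.float64(87.8282)]
```

View pics/top0c.png

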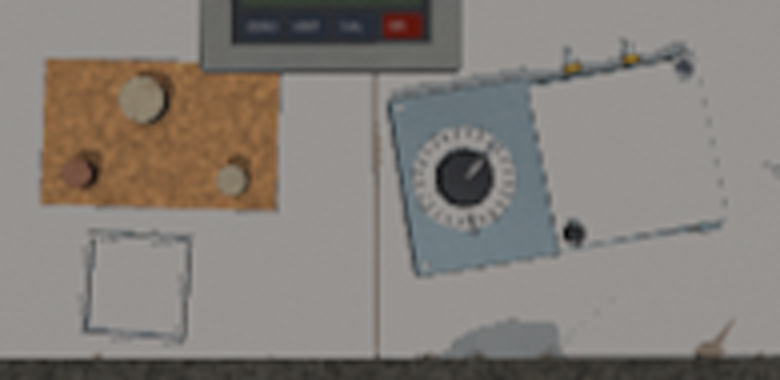

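```bash
cat >> h.py <<'E'
from scipy.spatial.transform import Rotation as R
def q(psi): return [0,np.cos(psi/2),np.sin(psi/2),0]
def wcloud(d,st):
    m=robot.camera_model('wrist'); K=np.array(m['mtx']); w=st['tcp_rot']
    T=np.eye(4); T[:3,:3]=R.from_quat([w[1],w[2],w[3],w[0]]).as_matrix(); T[:3,3]=st['ee_pos']
    T=T@np.array(m['mount']); v,u=np.mgrid[:d.shape[0],:d.shape[1]]
    P=np.stack([(u-K[0,2])/K[0,0]*d,(v-K[1,2])/K[1,1]*d,d,np.ones_like(d)],-1)
    return (P@T.T)[...,:3]
def comps(P,mask,name,mn=40):
    n,l,s,c=cv2.connectedComponentsWithStats(mask.astype(np.uint8)); out=[]
    for i in range(1,n):
        if s[i,4]>=mn:
            Q=P[l==i]; r=cv2.minAreaRect(Q[:,:2].astype(np.float32)); out.append((Q,r))
            print(name,s[i,4],c[i].round(0),'mean',Q.mean(0).round(4),'zmed',np.median(Q[:,2]).round(4),'rect',*[np.round(x,4) for x in r])
    return out
E
python3 - <<'E'
from h import *
def look(x,y,z,psi,fn):
    robot.movep([x,y,z],q(psi)); robot.hold(.3)
    im,d,st=snap('wrist',fn); P=wcloud(d,st); np.savez('pics/'+fn[:-4]+'.npz',im=im,P=P); print(st['time'],st['ee_pos'],st['ft_force']); return im,P
im,P=look(.47,-.22,.30,-.2,'w1.png')
z=P[...,2]
comps(P,(z>.085)&(z<.115),'knobs')
comps(P,(z>.055)&(z<.08),'top',500)
E
```

```text
2.2333 [ 0.46986361 -0.22047805  0.29983277] [0.52924701 1.22160248 0.53221847]
knobs 1366 [148. 136.] mean [ 0.5239 -0.1133  0.0987] zmed 0.0994 rect [ 0.5237 -0.1115] [0.0454 0.0451] 47.0668
knobs 177 [234. 161.] mean [ 0.4781 -0.1999  0.0989] zmed 0.1001 rect [ 0.4773 -0.1997] [0.0147 0.0149] 77.0751
top 1561 [36.  9.] mean [ 0.6797 -0.0193  0.0577] zmed 0.0574 rect [ 0.6813 -0.0294] [0.1143 0.0261] 89.9603
top 25906 [222. 103.] mean [ 0.5406 -0.1963  0.0668] zmed 0.0679 rect [ 0.5352 -0.1888] [0.1504 0.261 ] 8.7899
```

View pics/w1.png

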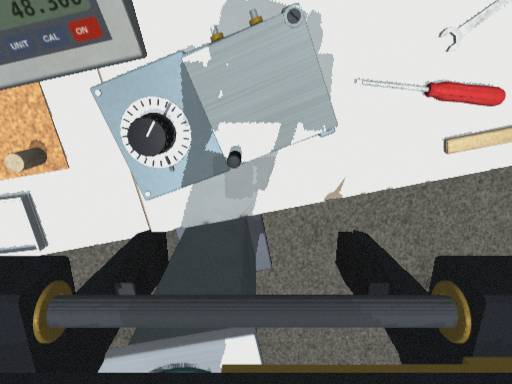

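```bash
cat >> h.py <<'E'
th=np.radians(8.75); Rz=np.array([[np.cos(th),-np.sin(th)],[np.sin(th),np.cos(th)]])
peg0=np.array([.4780,-.2002]); piv=peg0-Rz@[-.118,.118]; ch=piv-Rz@[.062,-.067]; PH0=np.radians(135)+th; RP=.1669
def arc(a,z=.074): # peg pose at cover angle a
    p=piv+RP*np.array([np.cos(PH0+a),np.sin(PH0+a)]); return [p[0],p[1],z],q(PH0+a-np.pi)
def line(p,o=None,v=.15): robot.servo_line(list(p),o,v=v)
E
python3 - <<'E'
from h import *
f=np.load('pics/w1.npz'); P=f['P']; print('pivot pix',P[12:20,288:298].reshape(-1,3).mean(0).round(4),'pred',piv,'ch',ch)
p,o=arc(0); robot.movep([p[0],p[1],.16],o); robot.grip(.05); 
st=robot.state(); print(st['ee_pos'],st['joint_pos'].round(2))
line(p,v=.1); robot.grip(.0,6)
st=robot.state(); print('grip',st['gripper_width'],st['finger_force'],st['ft_force'].round(1))
for a in np.arange(.1,1.85,.1):
    p,o=arc(a); line(p,o,v=.12)
    st=robot.state(); print(round(a,2),st['gripper_width'].round(4),st['ft_force'].round(1),round(st['time'],1))
robot.grip(.04); st=robot.state(); p=st['ee_pos']; line([p[0],p[1],.17])
print(robot.state()['time'])
E
```

```text
pivot pix [ 0.6127 -0.2918  0.0811] pred [ 0.61257722 -0.2988761 ] ch [ 0.54110654 -0.24208753]
[ 0.47792884 -0.20014198  0.15996218] [-0.44  0.03  2.02  0.    1.09  1.76]
grip 0.01578354338337708 5.999937015585601 [0.2 0.1 1.2]Traceback (most recent call last):
  File "<stdin>", line 9, in <module>
AttributeError: 'float' object has no attribute 'round'
```

```bash
python3 - <<'E'
from h import *
for a in np.arange(.2,1.85,.1):
    p,o=arc(a); line(p,o,v=.12)
    st=robot.state(); print(round(a,2),round(st['gripper_width'],4),st['ft_force'].round(1),round(st['time'],1))
    if st['gripper_width']<.012 or np.abs(st['ft_force']).max()>12: break
E
```

```text
0.2 0.0156 [ 1.9 -1.6 -1.2] 5.8
0.3 0.0156 [ 4.2 -1.9 -2.2] 6.1
0.4 0.0155 [ 5.1 -1.1 -1.7] 6.4
0.5 0.0158 [ 5.6 -1.8 -1.7] 6.7
0.6 0.0158 [ 4.9 -0.9 -2.1] 7.0
0.7 0.0156 [ 5.4 -0.2 -0.7] 7.3
0.8 0.0154 [ 5.4  0.3 -0.1] 7.6
0.9 0.0161 [ 0.2 -0.8  0.6] 7.9
1.0 0.0155 [ 2.3  0.8 -0.2] 8.2
1.1 0.0157 [ 3.6  1.1 -0.3] 8.4
1.2 0.0156 [ 3.2  2.3 -0.8] 8.7
1.3 0.0157 [2.8 2.9 0.1] 9.0
1.4 0.0157 [ 2.7  2.  -0.7] 9.3
1.5 0.0158 [2.  1.1 0. ] 9.6
1.6 0.0158 [ 1.8  2.8 -0.7] 9.9
1.7 0.0157 [1.5 2.6 0.4] 10.2
1.8 0.0158 [0.8 1.8 0.3] 10.5
```

```bash
cat >> h.py <<'E'
PS=th+np.pi/2
def look(x,y,z,psi,fn):
    robot.movep([x,y,z],q(psi)); robot.hold(.3)
    im,d,st=snap('wrist',fn); P=wcloud(d,st); np.savez('pics/'+fn[:-4]+'.npz',im=im,P=P); print('look',st['time'],st['ee_pos'],st['ft_force']); return im,P
def inst(P): # world xy -> instrument coords
    o=P.copy(); o[...,:2]=(P[...,:2]-ch)@Rz; return o
E
python3 - <<'E'
from h import *
robot.grip(.045); p=robot.state()['ee_pos']; line([p[0],p[1],.18],v=.25)
im,P=look(ch[0],ch[1],.25,PS,'w2.png')
I=inst(P); z=I[...,2]; inw=(abs(I[...,0])<.06)&(abs(I[...,1])<.065)
comps(I,inw&(z>.03)&(z<.055),'plug')
comps(I,inw&(z<.02)&(z>0),'floor',200)
comps(I,(z>.08)&(z<.12)&(I[...,1]>.0),'knob')
E
```

```text
look 12.85 [ 0.54091644 -0.24312838  0.24927545] [-0.41532109 -0.34221175  0.20346471]
plug 1192 [255. 183.] mean [ 0.0034 -0.0243  0.043 ] zmed 0.0432 rect [0.0024 0.002 ] [0.1145 0.1017] 89.8997
plug 892 [255. 171.] mean [ 0.0036 -0.008   0.0451] zmed 0.0457 rect [ 0.0036 -0.0091] [0.037 0.037] 0.7882
floor 6585 [254. 153.] mean [0.0023 0.005  0.0091] zmed 0.0088 rect [0.0024 0.0012] [0.1015 0.1128] 0.0131
knob 2373 [255.  28.] mean [0.0024 0.1308 0.099 ] zmed 0.0995 rect [0.0024 0.1307] [0.0445 0.0442] 0.5276
knob 358 [491.  49.] mean [0.2068 0.113  0.1015] zmed 0.102 rect [0.2075 0.1122] [0.0066 0.0102] 31.985
knob 97 [492.  59.] mean [0.2093 0.1054 0.1014] zmed 0.1025 rect [0.2091 0.1056] [0.0009 0.0087] 81.3197
```

View pics/w2.png

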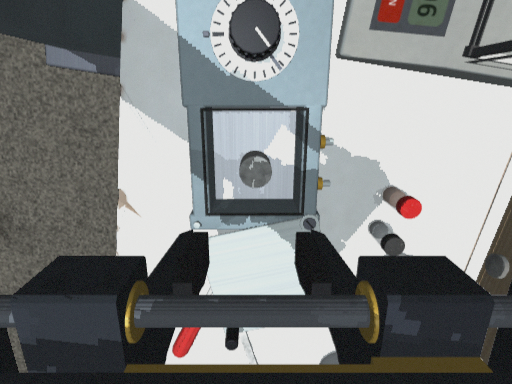

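The cover is fully open. The old plug sits near the chamber centre, at pixel (255,171), and the knob pointer reads well away from zero. Next I'll move the old plug to the tray.

```bash
cat >> h.py <<'E'
chw=ch+Rz@[.0024,.0012]
def w(i): return ch+Rz@np.asarray(i)
def rep(s=''):
    st=robot.state(); print(s,round(st['time'],1),st['ee_pos'].round(4),'w',round(st['gripper_width'],4),'ff',round(st['finger_force'],1),st['ft_force'].round(1)); return st['gripper_width']
E
python3 - <<'E'
from h import *
a=w([.0036,-.009]); robot.grip(.050)
line([*a,.12],q(PS),v=.25); line([*a,.020],v=.1); rep('down')
robot.grip(0,25); rep('grip')
line([*a,.14],v=.15)
if rep('lift')>.034:
    t=[.4337,.1655]
    line([*t,.14],q(2.278),v=.3); g=rep('over tray')
    if g>.034:
        line([*t,.035],v=.2); line([*t,.0185],v=.04); rep('down'); robot.grip(.05); line([*t,.14],v=.2); rep('rel')
        im,P=look(.50,.145,.24,2.0,'w3.png'); z=P[...,2]
        comps(P,(z>.025)&(z<.075)&(P[...,0]<.61),'plug'); comps(P,(z>.012)&(z<.024)&(P[...,0]<.5)&(P[...,1]>.08),'tray')
E
```

```text
down 15.0 [ 0.5467 -0.2508  0.0208] w 0.0501 ff 0.0 [-0.3  1.1  0.2]
grip 15.4 [ 0.5466 -0.2508  0.0209] w 0.0371 ff 25.0 [-0.5 -0.1  2.5]
lift 16.3 [ 0.5451 -0.25    0.1387] w 0.0374 ff 25.0 [-0.   0.2 -1. ]
over tray 17.9 [0.4336 0.1648 0.1398] w 0.0371 ff 25.0 [ 0.7  0.1 -0.2]
down 19.1 [0.4335 0.1655 0.0183] w 0.0374 ff 25.0 [ 0.4 -0.3 -1.7]
rel 20.3 [0.433  0.1653 0.1391] w 0.0498 ff 0.0 [-0.1  0.3 -0.4]
look 21.1333 [0.49850249 0.14501935 0.23822067] [-0.14557465 -0.78649552  0.39059783]
plug 1853 [405.  18.] mean [0.5704 0.3397 0.0493] zmed 0.0486 rect [0.5635 0.3391] [0.093  0.0045] 1.8569
plug 1026 [206. 124.] mean [0.4348 0.1666 0.0413] zmed 0.0416 rect [0.4346 0.1661] [0.0376 0.0373] 24.5294
plug 534 [304. 121.] mean [0.5278 0.2138 0.0507] zmed 0.0525 rect [0.529  0.2135] [0.0241 0.0247] 29.3081
plug 1096 [330. 189.] mean [0.5882 0.1603 0.0499] zmed 0.0526 rect [0.5908 0.1589] [0.0371 0.0373] 7.802
plug 481 [249. 220.] mean [0.5216 0.0865 0.0468] zmed 0.0503 rect [0.5226 0.0839] [0.0246 0.0242] 69.9643
plug 2712 [209. 344.] mean [ 0.5439 -0.0817  0.0648] zmed 0.0647 rect [ 0.5395 -0.089 ] [0.1208 0.0596] 23.4429
tray 1217 [204. 118.] mean [0.428  0.1685 0.0188] zmed 0.0192 rect [0.4316 0.1681] [0.0883 0.0882] 85.4472
```

View pics/w3.png

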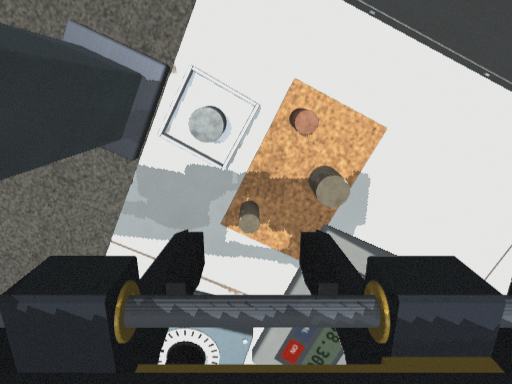

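The old plug stands in the tray at (208,123). Two slim plugs are on the mat, at (305,121) and (249,213), and the thick one is at (330,187). Next I'll load the slim plugs.

```bash
cat > load.py <<'E'
from h import *
def load(p,dst,psi):
    robot.movep([*p,.12],q(psi)); robot.grip(.055)
    line([*p,.025],v=.12); robot.grip(0,25); rep('grip')
    line([*p,.14],v=.15)
    if rep('lift')<.02: return False
    line([.46,.0,.14],q(psi),v=.3)
    if rep('via')<.02: return False
    c=chw+Rz@np.array(dst)
    line([*c,.14],q(PS),v=.25)
    if rep('over')<.02: return False
    line([*c,.032],v=.12)
    if rep('in')<.02: return False
    robot.grip(.040); line([*c,.14],v=.2); rep('rel'); return True
E
python3 - <<'E'
from load import *
print(load([.530,.2118],[0,-.022],2.6))
E
```

```text
grip 23.6 [0.5303 0.2119 0.0254] w 0.0242 ff 25.0 [ 0.5 -0.5  1.9]
lift 24.5 [0.5291 0.2115 0.1389] w 0.0243 ff 25.0 [-0.3 -1.1 -0.7]
via 25.4 [4.600e-01 3.000e-04 1.397e-01] w 0.024 ff 25.0 [ 0.6  0.1 -0.4]
over 26.7 [ 0.5463 -0.2611  0.1396] w 0.0243 ff 25.0 [ 0.5  0.1 -0. ]
in 27.7 [ 0.5472 -0.2625  0.0325] w 0.0244 ff 25.0 [ 1.2  0.2 -0.4]
rel 28.8 [ 0.546  -0.262   0.1392] w 0.0397 ff 0.0 [-0.1  0.1 -0.1]
True
```

```bash
python3 - <<'E'
from load import *
line([.46,0,.16],q(2.2),v=.3)
ok=load([.5238,.0825],[0,.026],2.6); print(ok)
if ok:
    im,P=look(ch[0],ch[1],.25,PS,'w4.png'); I=inst(P); z=I[...,2]
    comps(I,(abs(I[...,0])<.047)&(abs(I[...,1])<.05)&(z>.03),'plug')
    comps(I,(z>.066)&(z<.12)&(I[...,1]<-.05),'cover',100)
    snap('top','top2.png')
E
```

```text
grip 32.4 [0.5241 0.0825 0.0254] w 0.0242 ff 25.0 [-0.7  0.1  2.1]
lift 33.3 [0.5229 0.0824 0.139 ] w 0.0243 ff 25.0 [-0.3  0.2  0.4]
via 33.8 [ 0.4589 -0.0006  0.139 ] w 0.0242 ff 25.0 [ 0.3 -0.2  0.2]
over 34.8 [ 0.5392 -0.2138  0.1395] w 0.0244 ff 25.0 [-0.7  0.2 -0.4]
in 35.9 [ 0.54   -0.215   0.0326] w 0.0244 ff 25.0 [-0.8  0.4 -0.3]
rel 37.0 [ 0.5387 -0.2146  0.1392] w 0.0401 ff 0.0 [ 0.1  0.  -0.1]
True
look 37.8333 [ 0.54017519 -0.24141465  0.24780559] [ 0.66760859 -0.15740554  0.07368238]
plug 458 [256. 141.] mean [0.0031 0.03   0.0544] zmed 0.0555 rect [0.0032 0.0292] [0.0243 0.0243] 44.3804
plug 480 [255. 182.] mean [ 0.003  -0.0165  0.0545] zmed 0.0575 rect [ 0.0032 -0.0185] [0.0241 0.0244] 44.7961
plug 44848 [255. 319.] mean [2.000e-04 2.440e-02 3.256e-01] zmed 0.3323 rect [0.     0.0137] [0.094  0.0469] 0.0509
cover 5466 [257. 260.] mean [ 0.005  -0.1081  0.0688] zmed 0.0688 rect [ 0.0134 -0.1039] [0.1306 0.1011] 0.6997
cover 480 [238. 336.] mean [-0.0177 -0.2025  0.0839] zmed 0.0838 rect [-0.004  -0.2037] [0.0672 0.019 ] 4.2612
```

Both plugs are standing in the chamber with their tops below the rim. Next I'll close the cover.

```bash
python3 - <<'E'
from h import *
p,o=arc(1.8); robot.movep([p[0],p[1],.16],o); robot.grip(.05); line(p,v=.1); robot.grip(0,6); 
if rep('grip')>.013:
    for a in [*np.arange(1.7,.15,-.1),.1,.05,0,-.02,-.03]:
        p,o=arc(a); line(p,o,v=.12 if a>.1 else .05)
        if rep(f'{a:.2f}')<.012 or np.abs(robot.state()['ft_force']).max()>15: break
E
```

```text
grip 40.8 [ 0.5471 -0.4524  0.0743] w 0.0157 ff 6.0 [-0.2  0.2  1.5]
1.70 41.1 [ 0.5319 -0.445   0.0742] w 0.0157 ff 6.0 [-1.1  0.1 -0.1]
1.60 41.4 [ 0.518  -0.4364  0.0741] w 0.0156 ff 6.0 [-0.  -0.   0.8]
1.50 41.7 [ 0.5048 -0.4264  0.0741] w 0.0157 ff 6.0 [0.3 0.4 0.7]
1.40 42.0 [ 0.4926 -0.415   0.074 ] w 0.0157 ff 6.0 [-1.7 -0.4  0.9]
1.30 42.3 [ 0.4816 -0.4025  0.0739] w 0.0157 ff 6.0 [-2.4 -0.9  0.1]
1.20 42.6 [ 0.4719 -0.3889  0.0738] w 0.0158 ff 6.0 [-2.8 -1.5  0.6]
1.10 42.9 [ 0.4636 -0.3744  0.0739] w 0.016 ff 6.0 [-3.  -1.2  0.4]
1.00 43.2 [ 0.4569 -0.3591  0.0739] w 0.016 ff 6.0 [-3.8 -0.8  0.5]
0.90 43.5 [ 0.4517 -0.3433  0.074 ] w 0.0159 ff 6.0 [-3.9  0.2  1.1]
0.80 43.7 [ 0.4482 -0.327   0.074 ] w 0.0157 ff 6.0 [-3.7  0.2  0.9]
0.70 44.0 [ 0.4462 -0.3104  0.074 ] w 0.0156 ff 6.0 [-3.2  1.1  2.1]
0.60 44.3 [ 0.4458 -0.2937  0.074 ] w 0.0154 ff 6.0 [-4.3 -0.8  2.3]
0.50 44.6 [ 0.4471 -0.2769  0.074 ] w 0.0156 ff 6.0 [-4.8  1.1  3. ]
0.40 44.9 [ 0.4501 -0.2605  0.074 ] w 0.0155 ff 6.0 [-4.1  1.   3.4]
0.30 45.2 [ 0.4546 -0.2442  0.0739] w 0.0156 ff 6.0 [-5.   2.6  3.3]
0.20 45.5 [ 0.4608 -0.2286  0.0738] w 0.0159 ff 6.0 [-4.9  2.8  3. ]
0.10 46.0 [ 0.4684 -0.2137  0.0738] w 0.0157 ff 6.0 [-5.5  4.7  4.3]
0.05 46.3 [ 0.4727 -0.2065  0.0737] w 0.0158 ff 6.0 [-5.8  5.   3.9]
0.00 46.6 [ 0.4775 -0.1995  0.0737] w 0.0155 ff 6.0 [-4.3  4.5  4.2]
-0.02 46.9 [ 0.4795 -0.1969  0.0737] w 0.0154 ff 6.0 [-5.9  5.   4.1]
-0.03 47.1 [ 0.4796 -0.1969  0.0736] w 0.0156 ff 6.0 [-7.4 -0.6  4.1]
```

```bash
python3 - <<'E'
from h import *
p,o=arc(-.045); line(p,o,v=.05); rep('push')
robot.grip(.04); e=robot.state()['ee_pos']; line([e[0],e[1],.17],v=.2)
k=w([.0024,.1307]); print('knob',k)
im,P=look(*(k-Rz@[0,.05]),.25,PS,'w5.png'); I=inst(P); z=I[...,2]
comps(I,(z>.085)&(z<.115),'knob')
j=cv2.resize(im[60:330,130:400,::-1],None,fx=2.2,fy=2.2,interpolation=cv2.INTER_CUBIC); cv2.imwrite('pics/w5z.png',j)
E
```

```text
push 47.4 [ 0.4803 -0.1962  0.0735] w 0.0171 ff 6.0 [-10.9  -6.5   4.9]
knob [ 0.52359608 -0.11254358]
look 50.8 [ 0.53116767 -0.16199358  0.24999422] [-0.03153657 -0.77240962 -0.51969935]
knob 1772 [251. 123.] mean [0.0024 0.1324 0.0994] zmed 0.0996 rect [0.0024 0.132 ] [0.0446 0.0455] 1.3113
knob 169 [467. 143.] mean [0.2063 0.1141 0.1007] zmed 0.1011 rect [0.2089 0.1136] [0.0069 0.0079] 81.1939
knob 244 [197. 199.] mean [-0.0525  0.0567  0.0982] zmed 0.1002 rect [-0.053   0.0554] [0.0147 0.015 ] 11.9084
```

View pics/w5.png

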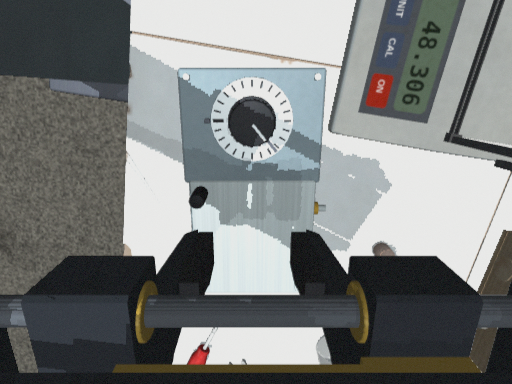

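```bash
cat >> h.py <<'E'
def rect(im,st_pose,z,c,half=.045,n=540):
    # orthographic view in instrument axes about c (inst xy) at height z: right=+x, up=+y
    m=robot.camera_model('wrist');K=np.array(m['mtx']);e,w4=st_pose
    T=np.eye(4);T[:3,:3]=R.from_quat([w4[1],w4[2],w4[3],w4[0]]).as_matrix();T[:3,3]=e
    Ti=np.linalg.inv(T@np.array(m['mount']))
    v,u=np.mgrid[:n,:n]; X=np.stack([c[0]+(u/(n-1)*2-1)*half,c[1]-(v/(n-1)*2-1)*half],-1)
    W=np.concatenate([ch+X@Rz.T,np.full((n,n,1),z),np.ones((n,n,1))],-1)@Ti.T
    uv=W[...,:2]/W[...,2:3]*K[0,0]+K[:2,2]
    return cv2.remap(im,uv[...,0].astype(np.float32),uv[...,1].astype(np.float32),cv2.INTER_LINEAR)
def knobview(fn):
    k=w([.0024,.1307]); robot.movep([*(k-Rz@[0,.03]),.19],q(PS)); robot.hold(.3); im,d,st=snap('wrist')
    I=inst(wcloud(d,st)); z=I[...,2]; comps(I,(z>.085)&(z<.115)&(I[...,1]>.09),'knob')
    a=rect(im,(st['ee_pos'],st['tcp_rot']),.100,[.0024,.1307],n=400); b=rect(im,(st['ee_pos'],st['tcp_rot']),.066,[.0024,.1307],n=400)
    np.savez('kv.npz',a=a,b=b); cv2.imwrite('pics/'+fn,np.hstack([a,b])[:,:,::-1])
E
python3 - <<'E'
from h import *
knobview('k1.png')
E
```

```text
knob 2559 [249. 153.] mean [0.0024 0.1333 0.0992] zmed 0.0996 rect [0.0022 0.1322] [0.0451 0.0453] 1.3335
knob 190 [502. 176.] mean [0.2063 0.1142 0.0949] zmed 0.0947 rect [0.2075 0.115 ] [0.0096 0.0061] 47.104
```

View pics/k1.png

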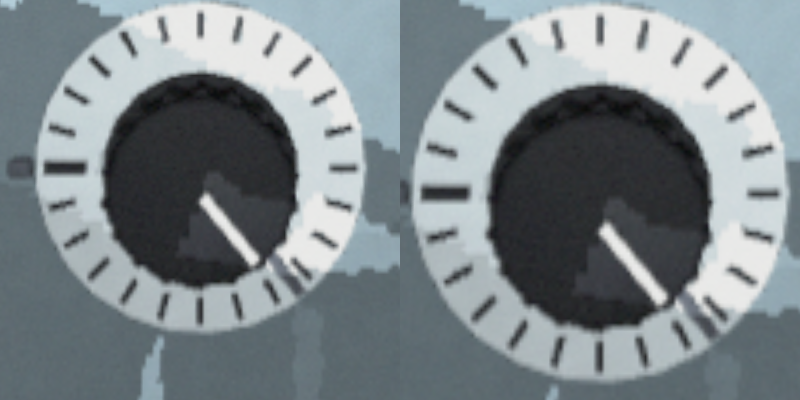

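The pointer stands about 129° anticlockwise of the zero mark, which is on the left at (20,167). I'll grip the knob and turn it clockwise.

```bash
python3 - <<'E'
from h import *
k=w([.0024,.1313]); robot.movep([*k,.17],q(3.0)); robot.grip(.062); rep('above')
line([*k,.074],v=.1); rep('down'); robot.grip(0,30); rep('grip')
for s in np.linspace(0,2.248,16)[1:]:
    robot.movep([*k,.074],q(3.0-s)); g=rep(f'{s:.2f}')
    st=robot.state()
    if g<.04 or np.abs(st['ft_force']).max()>20: print('stop');break
else:
    robot.hold(.3); print(st['moment']); robot.grip(.062); line([*k,.17],v=.15); knobview('k2.png')
E
```

```text
above 53.2 [ 0.5235 -0.1119  0.17  ] w 0.0619 ff 0.0 [-0.2  0.1  0.5]
down 54.3 [ 0.5242 -0.1121  0.0747] w 0.0621 ff 0.0 [ 0.4 -0.4 -0.4]
grip 54.7 [ 0.5239 -0.1125  0.0747] w 0.0433 ff 30.0 [-1.  -2.4  3.5]
0.15 55.0 [ 0.524  -0.1126  0.0747] w 0.0432 ff 30.0 [-1.4 -4.4  5.2]
0.30 55.2 [ 0.5239 -0.1126  0.0747] w 0.043 ff 30.0 [-1.8 -4.4  4.2]
0.45 55.5 [ 0.5239 -0.1127  0.0747] w 0.0434 ff 30.0 [-1.8 -4.2  5.1]
0.60 55.8 [ 0.5239 -0.1127  0.0747] w 0.0434 ff 30.0 [-2.2 -4.   5.9]
0.75 56.0 [ 0.5238 -0.1127  0.0746] w 0.0433 ff 30.0 [-1.1 -6.3  5.2]
0.90 56.3 [ 0.5238 -0.1128  0.0747] w 0.0432 ff 30.0 [-2.7 -5.4  5.4]
1.05 56.6 [ 0.5237 -0.1128  0.0747] w 0.0431 ff 30.0 [-2.3 -4.2  6.3]
1.20 56.9 [ 0.5237 -0.1128  0.0747] w 0.0433 ff 30.0 [-2.2 -5.1  5.3]
1.35 57.1 [ 0.5236 -0.1128  0.0747] w 0.0434 ff 30.0 [-2.6 -5.3  5.1]
1.50 57.4 [ 0.5235 -0.1129  0.0746] w 0.0433 ff 30.0 [-2.9 -4.1  6.2]
1.65 57.6 [ 0.5235 -0.1128  0.0747] w 0.0437 ff 30.0 [-2.9 -5.1  7. ]
1.80 57.9 [ 0.5234 -0.1128  0.0747] w 0.0433 ff 30.0 [-3.1 -5.1  5.6]
1.95 58.2 [ 0.5234 -0.1128  0.0747] w 0.0437 ff 30.0 [-3.7 -4.4  7. ]
2.10 58.5 [ 0.5233 -0.1128  0.0746] w 0.0432 ff 30.0 [-4.1 -4.8  7.1]
2.25 58.7 [ 0.5233 -0.1127  0.0747] w 0.0432 ff 30.0 [-4.1 -5.2  7.3]
[-0.81912119  0.48355692 -0.04396251]
knob 2593 [251. 156.] mean [0.0024 0.1333 0.0992] zmed 0.0996 rect [0.0024 0.132 ] [0.0456 0.0451] 20.6611
knob 147 [504. 177.] mean [0.2063 0.1142 0.0928] zmed 0.0926 rect [0.2083 0.1137] [0.0072 0.0074] 80.1353
```

View pics/k2.png

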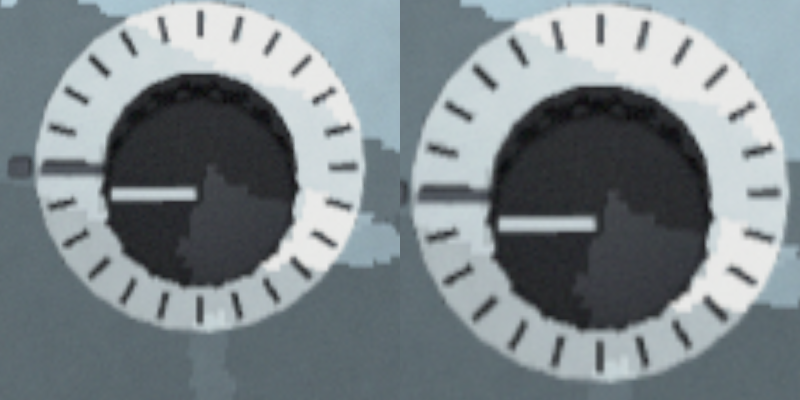

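The pointer now appears to be on the mark. I'll measure the remaining angle and check the rest of the scene.

```bash
python3 - <<'E'
from h import *
a=np.load('kv.npz')['a']; g=a.min(2); m=np.zeros(g.shape,np.uint8); cv2.circle(m,(200,193),85,1,-1)
v,u=np.nonzero((g>130)&(m>0)); vx,vy,x0,y0=cv2.fitLine(np.stack([u,v],1).astype(np.float32),cv2.DIST_L2,0,.01,.01).ravel()
print(len(u),np.degrees(np.arctan2(vy,vx)),x0,y0)
robot.movej([-1.303,.264,1.604,0,1.274,-.037]); robot.hold(.2); rep()
im,d,st=snap('top'); cv2.imwrite('pics/top3.png',cv2.resize(im[170:275,160:430,::-1],None,fx=2.9,fy=2.9,interpolation=cv2.INTER_CUBIC))
P=cloud('top',d); z=P[...,2]
comps(P,(z>.085)&(z<.12)&(abs(P[...,0]-.5)<.12)&(abs(P[...,1]+.2)<.2),'knobs',8)
comps(P,(z>.02)&(z<.09)&(P[...,0]>.38)&(P[...,0]<.615)&(P[...,1]>.03)&(P[...,1]<.25),'plug',20)
E
```

```text
934 -0.035387687 155.07066 193.59422
 63.9 [ 0.2034 -0.6434  0.2387] w 0.0621 ff 0.0 [-0.2 -0.7  1.2]
knobs 154 [286. 218.] mean [ 0.525  -0.1139  0.1004] zmed 0.1005 rect [ 0.5251 -0.1143] [0.0426 0.0424] 89.53
knobs 22 [312. 232.] mean [ 0.4817 -0.1979  0.0999] zmed 0.1017 rect [ 0.4808 -0.199 ] [0.0158 0.0129] 89.3626
plug 111 [206. 199.] mean [0.5927 0.1544 0.0525] zmed 0.0538 rect [0.593 0.155] [0.0343 0.0368] 0.5906
plug 109 [204. 246.] mean [0.4365 0.1623 0.0412] zmed 0.0416 rect [0.4357 0.1624] [0.0357 0.0373] 40.9899
```

View pics/top3.png

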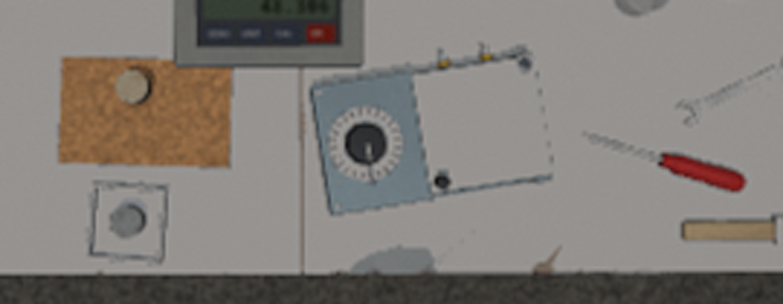

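The pointer is within 0.1° of the mark and the cover is shut against its stop. The thick plug is still on the mat at (133,86) and the old plug is in the tray at (127,219). The screwdriver is undisturbed at (700,170).

```bash
python3 -c "
from cell import robot
print(robot.job_done())"
```

```text
the job is handed in; nothing more can be done
None
```

I handed the job in at about 64 s of the 208 s allowed. The old plug is in the tray, both slim plugs present were put in the chamber, the cover is shut against its stop, and the pointer is on the zero mark (within about 0.1°). The other thick plug and the screwdriver are where they were, and the arm never went near the tape roll.

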